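# Give the filter funnel full suction on a three-place vacuum manifold

## Task

The steel filter funnel on the three-place vacuum manifold is to be pulled dry, but a lever at one of the plugged places was left open and leaks air. First push that lever back to the left until it is fully shut, then push the lever in front of the funnel to the right, past its first click (throttled) to the second stop (full suction), and take the hand away. Only push the levers with the fingertips: pick nothing up, do not force a lever hard against its stop, leave the third lever shut, and leave the funnel and the things standing around where they are.

Things in the scene. Friction and masses are not known exactly. Their poses are not given: they have to be found in the camera images.
- manifold: stainless vacuum manifold fixed on the table: level tube, 34 mm diameter, 300 mm long, axis 42 mm up, on two feet, three places 120 mm apart, a small white pump behind. Origin on the table under the tube's middle; x level to the back, y along the tube to the left. Which place has the funnel and which the open lever differs. Two levers leaning to one another leave 54 mm between their knobs.
- funnel_place: fixed place on the manifold: steel neck, round seat (top 88 mm above the table), valve and lever. Origin on the table under the neck's axis; x to the back, y to the left, z up. The lever's pivot is at y = 0, z = 72 mm; its knob spans x = -102 to -75 mm, its 5 mm blade is at x = -72 mm and the index plate (top 103 mm high) at x = -62 mm. This one carries the funnel.
- open_place: fixed place on the manifold: steel neck, round seat (top 88 mm above the table), valve and lever. Origin on the table under the neck's axis; x to the back, y to the left, z up. The lever's pivot is at y = 0, z = 72 mm; its knob spans x = -102 to -75 mm, its 5 mm blade is at x = -72 mm and the index plate (top 103 mm high) at x = -62 mm. Stopper in the seat, top 110 mm up; its lever was left open.
- spare_place: fixed place on the manifold: steel neck, round seat (top 88 mm above the table), valve and lever. Origin on the table under the neck's axis; x to the back, y to the left, z up. The lever's pivot is at y = 0, z = 72 mm; its knob spans x = -102 to -75 mm, its 5 mm blade is at x = -72 mm and the index plate (top 103 mm high) at x = -62 mm. Stopper in the seat, top 110 mm up; its lever is shut.
- funnel_lever (a joint): hand lever of the place that carries the funnel: 0 = shut, leaning 0.52 rad (30 deg) left of upright seen from the robot; 0.52 = first click, upright: throttled suction; 1.04 = second click at its stop, leaning 0.52 rad right: full suction. It turns about a level front-to-back axis and springs into the nearest click when let go; to push it out of a click takes 3 to 8 N sideways at the knob. Starts shut.
- open_lever (a joint): hand lever of the plugged place that was left open: 0 = shut, leaning 0.52 rad (30 deg) left of upright seen from the robot; 0.52 = first click, upright: throttled suction; 1.04 = second click at its stop, leaning 0.52 rad right: full suction. It turns about a level front-to-back axis and springs into the nearest click when let go; to push it out of a click takes 3 to 8 N sideways at the knob. Starts at the first or the second click.
- spare_lever (a joint): hand lever of the other plugged place: 0 = shut, leaning 0.52 rad (30 deg) left of upright seen from the robot; 0.52 = first click, upright: throttled suction; 1.04 = second click at its stop, leaning 0.52 rad right: full suction. It turns about a level front-to-back axis and springs into the nearest click when let go; to push it out of a click takes 3 to 8 N sideways at the knob. Starts shut and stays shut.
- funnel_knob (a point): centre of the round black knob on the lever of the place that carries the funnel: diameter 14 mm, 27 mm long, pointing level to the front (to the robot). It is 52 mm from the lever's pivot; the pivot is 72 mm above the table. So the knob's centre is 117 mm above the table at either end of its swing, 26 mm left or right of the pivot, and 124 mm up when upright
- open_knob (a point): centre of the round black knob on the lever of the plugged place that was left open: diameter 14 mm, 27 mm long, pointing level to the front (to the robot). It is 52 mm from the lever's pivot; the pivot is 72 mm above the table. So the knob's centre is 117 mm above the table at either end of its swing, 26 mm left or right of the pivot, and 124 mm up when upright
- spare_knob (a point): centre of the round black knob on the lever of the other plugged place: diameter 14 mm, 27 mm long, pointing level to the front (to the robot). It is 52 mm from the lever's pivot; the pivot is 72 mm above the table. So the knob's centre is 117 mm above the table at either end of its swing, 26 mm left or right of the pivot, and 124 mm up when upright
- funnel_centre (a point): centre, half-way up, of the open stainless steel filter funnel, loose on its seat: 66 mm across, 60 mm high, 0.2 kg, standing on the 88 mm high seat so that its rim is 148 mm above the table; its axis is 88 mm behind the middle of its lever's knob.
- vial: bystander: upright glass vial with a white cap, 27 mm across, 64 mm high, in front of the tube between two levers; origin at the centre of its underside
- cap: bystander: blue bottle cap lying open, 27 mm across, 20 mm high, in front of the tube between two levers; origin at the centre of its underside
- forceps: bystander: black curved forceps lying in front of the manifold, 117 mm long, 11 mm high; origin at the middle of the underside
- pen: bystander: marker pen lying in front of the manifold, 135 mm long, 16 mm high; origin at the middle of the underside
- beaker: bystander: glass beaker behind the manifold, 54 mm across, 68 mm high; origin at the centre of its underside
- reagent: bystander: small reagent bottle with a blue cap behind the manifold, 46 mm across, 87 mm high; origin at the centre of its underside

How it is judged:
By the outcome, as a careful person would: the job done as asked, in the order asked, and still so for the second after the job is handed in, with the robot touching nothing.
It also fails if it takes over 40 s, if anything falls off the work surface, if the arm or the gripper's body presses on something with over 40 N, if the wrist force passes 120 N, or if a joint passes its speed limit or range.

## Robot

A 6-joint arm with a two-finger parallel gripper is mounted at the origin on a cart in front of the work surface, level with it; the furniture and walls round the work are solid. World frame = base frame: x ahead of the robot, y to its left, z up, the work surface at z = 0. Lengths are in m, angles in rad, forces in N, time in s.
With the tool pointing down it reaches from about 0.375 to 0.975 m from the base axis. Payload 3.8 kg.
Tool frame: the origin (TCP) lies at the very end of the fingers, on their centre line; the grasp point (between the pads) lies 19 mm behind it; z points along the fingers, y is the line along which they close (so a half turn about z gives the same grasp; the last joint's range is limited). The gripper opens to 85 mm and grips with 20 to 120 N. Pads are 22 mm wide; open, the fingers measure 114 mm over their backs; the gripper's body (76 mm by 85 mm) begins 54 mm behind the grasp point. The pads swing forward as they close: fully open they stand 13 mm farther back than shut.
Start: joints at [1.263, 0.264, 1.604, -0, 1.274, -0.037], TCP at [0.181, 0.65, 0.231] pointing down, gripper open.
Joint ranges: [-2.63, 2.63], [-0.94, 2.18], [0.31, 2.57], [-1.31, 4.45], [0, 2.66], [-2.55, 2.55]. Speed limits (rad/s): [2.57, 2.57, 3.14, 3.14, 3.14, 3.14].

## Interface

Orientations are given as a rotation vector (axis times angle).
In Python, from workcell import read_state, read_camera, calibration, finish_job gives the robot as it stands.
- The arm moves only by the tool step_arm, never from a script. Its argument "commands" is a list of rows, each an object of numbers: "fingers": the gripper's target within -1 to 1 (shut at 1, half-way at 0, fully open at -1); "dx", "dy", "dz": the shift along the tool's x, y, z in m; "roll": the turn about the tool's z in degrees. In form: [{"fingers": .., "dx": .., "dy": .., "dz": .., "roll": ..}, ...]. A call has 1 to 8 rows; each row is the pose to reach, as a shift and turn from the pose commanded when the call began, along the tool's axes at that moment; what a row does not reach only later rows make up. A row lasts 1/8 s, in which the tool goes at most 62.5 mm and 10.7 degrees, less where a joint would pass 70% of its speed; a pose out of reach is approached as far as the arm can. A call with a gripper value outside its range is refused whole. The fingers move at their own pace and stop on an object; "squeeze" is the grip in N (left out, the last holds). Time passes only in rows, so rows that repeat a pose let the fingers close. It gives the time, the measured TCP pose, the force, the opening and the grip force at its end, in the units of the state.
- read_state(): the state, without advancing time (a new reading comes with each control period).
- read_camera(name): name is "side" or "top"; returns (picture, depth): 480x640x3 uint8, blue, green, red; 480x640 float32, m along the optical axis (not along the pixel's ray), 0 where there is no reading.
- calibration(name): a dict with "intrinsics" (3x3 intrinsics, pixels), "world_to_cam" (4x4, takes a point from world to camera coordinates). Camera axes: x right, y up, looking along -z (the intrinsics and any distortion apply to the point x, -y, -z); pixel columns grow to the right and rows downward; lengths in m; the calibration is good to about 2 mm. A picture is of the moment at which its call begins. calibration takes no time and is no camera call.
- finish_job(): hands the job in; it is judged then, once.
The state is a dict: "time": time; "q": joint angles; "joint_vel": joint speeds; "joint_torque": joint torques, N m; "tool_pos": TCP position; "tcp_rot": TCP orientation; "wrist_force": force on the tool from outside, world axes, zero at the start; "torque": the same for the moment, N m; "width": opening from 0.0 (shut) to 1.0 (fully open); "grip_force": force on a finger pad.
Only numpy, scipy, OpenCV 4.12 (cv2) and the standard library are available. Lean on these libraries where they do the work, as an engineer would, in place of code of your own. Each camera call takes 0.05 s, during which the arm holds its last target. There are 200 camera calls.

## Working session

There is one attempt and no reset: what is moved stays moved. The work goes in short steps, Python scripts to look and compute and a tool call to move; the robot and the scene stay as the last step left them, time stands still between calls to the robot, and variables do not carry over. Pictures are saved under pics/ and viewed, at most 10 in all, crops included, and the job is handed in when it is done.

Besides the shell and the picture viewer there is one more tool, called after "Emit:" as name([rows], argument=value, ...), one row to a line, values as JSON. step_arm: Moves the arm, as the interface text tells. Its arguments: {"type":"object","properties":{"commands":{"type":"array","items":{"type":"object","properties":{"fingers":{"type":"number"},"dx":{"type":"number"},"dy":{"type":"number"},"dz":{"type":"number"},"roll":{"type":"number"}}}},"squeeze":{"type":"number"}},"required":["commands"]}

```bash
mkdir -p pics; cat > h.py <<'E'
import numpy as np,cv2
from workcell import *
def pts(name,d):
    c=calibration(name);K=np.array(c["intrinsics"]);T=np.linalg.inv(np.array(c["world_to_cam"]))
    v,u=np.mgrid[0:480,0:640]
    P=np.stack([(u-K[0,2])/K[0,0]*d,-(v-K[1,2])/K[1,1]*d,-d],-1)
    return P@T[:3,:3].T+T[:3,3]
E
python3 - <<'E'
from h import *
for n in("top","side"):
    p,d=read_camera(n);cv2.imwrite(f"pics/{n}0.png",p);np.savez(f"{n}0.npz",p=p,d=d)
    c=calibration(n);print(c, (d==0).mean())
s=read_state();print(s)
E
```

```text
{'intrinsics': array([[515.23066473,   0.        , 314.78535103],
       [  0.        , 515.23066473, 238.80701325],
       [  0.        ,   0.        ,   1.        ]]), 'world_to_cam': array([[ 0.01743085, -0.99968438, -0.01809139, -0.20663954],
       [ 0.99276943,  0.01515535,  0.11907636, -0.51925525],
       [-0.11876459, -0.02003618,  0.99272026, -0.88313496],
       [ 0.        ,  0.        ,  0.        ,  1.        ]])} 0.0038704427083333334
{'intrinsics': array([[580.90768099,   0.        , 320.54719109],
       [  0.        , 580.90768099, 241.86575533],
       [  0.        ,   0.        ,   1.        ]]), 'world_to_cam': array([[-0.85706028, -0.51513776, -0.00898623,  0.33811229],
       [ 0.29342778, -0.50237847,  0.81333634, -0.3359599 ],
       [-0.42349475,  0.69444147,  0.58172437, -0.55102198],
       [ 0.        ,  0.        ,  0.        ,  1.        ]])} 0.004182942708333333
{'time': 0.1, 'q': array([ 1.26309784e+00,  2.64712631e-01,  1.60524668e+00, -7.23186462e-06,
        1.27373374e+00, -3.68733645e-02]), 'joint_vel': array([ 0.00026892, -0.00260072, -0.00297635, -0.00023068,  0.000765  ,
        0.00191387]), 'joint_torque': array([ 6.29019978e-04, -5.16718554e+01, -3.68585336e+01, -6.42623627e-05,
        6.49502501e-03,  4.47916716e-05]), 'tool_pos': array([0.18036228, 0.64975537, 0.23005809]), 'tcp_rot': array([-0.42406098, -3.11248238,  0.00325195]), 'wrist_force': array([-0.56007148, -0.79799032,  0.00481972]), 'torque': array([ 0.0371072 ,  0.03230623, -0.03070189]), 'grip_force': 0.0, 'width': 1.000089126788854}
```

View pics/top0.png

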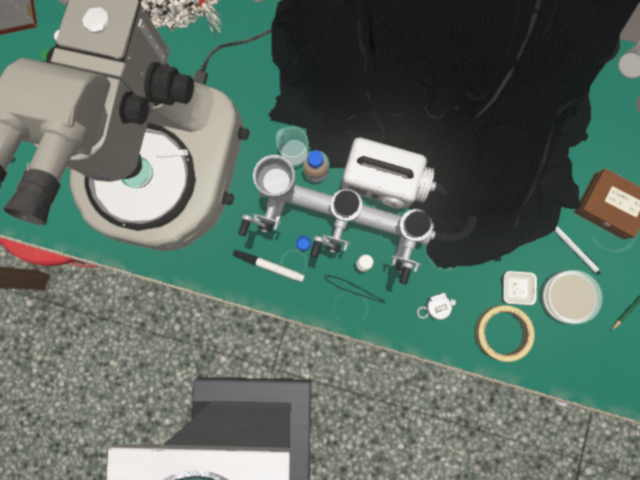

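View pics/side0.png

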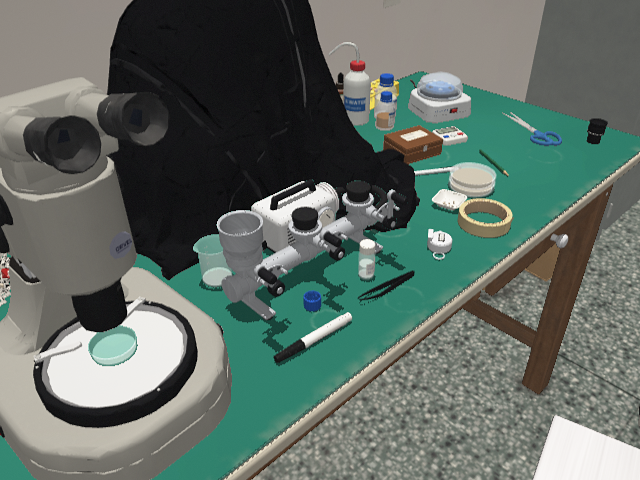

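The top view shows the funnel at the left place (275,178) and plugs at (347,203) and (417,226). The black knobs are near (246,226), (318,246) and (405,272), and the microscope is left of the funnel. Next I'll measure the levers in the manifold frame.

```bash
python3 - <<'E'
from h import *
z=np.load("top0.npz");p,d=z["p"],z["d"];P=pts("top",d)
# plane-cast stopper tops (z=.110) and funnel rim (.148)
c=calibration("top");K=c["intrinsics"];T=np.linalg.inv(c["world_to_cam"])
def cast(u,v,h):
    r=T[:3,:3]@np.array([(u-K[0,2])/K[0,0],-(v-K[1,2])/K[1,1],-1]);o=T[:3,3];return o+r*(h-o[2])/r[2]
hsv=cv2.cvtColor(p,cv2.COLOR_BGR2HSV)
m=((hsv[...,2]<70)&(P[...,2]>.06)&(P[...,2]<.16)).astype(np.uint8);m[:,:225]=0;m[:180]=0;m[300:]=0;m[:,445:]=0
n,l,s,ce=cv2.connectedComponentsWithStats(m)
for i in range(1,n):
    if s[i,4]>25: print(s[i],ce[i].round(1),np.median(P[l==i],0).round(3),cast(*ce[i],.110).round(3),cast(*ce[i],.121).round(3))
f=(P[...,2]>.138)&(P[...,2]<.155);f[:,:245]=0;f[:140]=0;f[:,305:]=0;f[215:]=0
Q=P[f];(a,r)=cv2.minEnclosingCircle(Q[:,:2].astype(np.float32))[:2];print("funnel",a,r,np.median(Q[:,2]))
# heights around microscope: max z per y-x cell
for x in np.arange(.35,.75,.05):
    print(round(x,2),[ (lambda q: round(float(np.max(q)),2) if len(q) else None)(P[...,2][(abs(P[...,0]-x)<.025)&(abs(P[...,1]-y)<.015)&(d>0)]) for y in np.arange(.2,-.25,-.03)])
cv2.imwrite("pics/t1.png",cv2.resize(p[190:295,225:445],None,fx=3.6,fy=3.6,interpolation=cv2.INTER_CUBIC))
E
```

```text
[436 180   9  13  72] [440.9 185.8] [ 0.613 -0.415  0.062] [ 0.603 -0.403  0.11 ] [ 0.6   -0.401  0.121]
[335 192  23  22 384] [346.  202.8] [ 0.572 -0.249  0.111] [ 0.573 -0.249  0.11 ] [ 0.571 -0.249  0.121]
[406 213  24  23 419] [417.5 223.4] [ 0.541 -0.365  0.111] [ 0.54  -0.365  0.11 ] [ 0.539 -0.363  0.121]
[239 220  11  16  88] [244.3 227. ] [ 0.529 -0.087  0.124] [ 0.53  -0.085  0.11 ] [ 0.529 -0.087  0.121]
[266 223   7   9  45] [269.  226.8] [ 0.536 -0.122  0.08 ] [ 0.531 -0.125  0.11 ] [ 0.53  -0.126  0.121]
[311 242  10  16  87] [315.5 249.4] [ 0.495 -0.201  0.123] [ 0.496 -0.201  0.11 ] [ 0.495 -0.201  0.121]
[335 244   5   8  31] [337.2 247.7] [ 0.502 -0.236  0.08 ] [ 0.499 -0.236  0.11 ] [ 0.498 -0.236  0.121]
[395 262  15  22 140] [402.  272.2] [ 0.462 -0.338  0.129] [ 0.461 -0.34   0.11 ] [ 0.461 -0.338  0.121]
funnel (0.6084727644920349, -0.1335732638835907) 0.03290768340229988 0.14799591930218436
0.35 [-0.74, -0.74, -0.75, -0.75, -0.75, -0.75, -0.75, -0.74, -0.74, -0.75, -0.75, -0.74, -0.01, 0.0, 0.01, 0.01]
0.4 [-0.75, -0.75, -0.75, -0.75, -0.74, -0.75, -0.0, 0.0, 0.01, 0.0, 0.01, 0.01, 0.01, 0.01, 0.01, 0.01]
0.45 [0.0, 0.0, 0.01, 0.01, 0.0, 0.01, 0.01, 0.01, 0.01, 0.01, 0.02, 0.02, 0.02, 0.02, 0.01, 0.01]
0.5 [0.0, 0.07, 0.08, 0.43, 0.44, 0.08, 0.07, 0.01, 0.02, 0.13, 0.13, 0.02, 0.02, 0.13, 0.13, 0.11]
0.55 [0.08, 0.1, 0.41, 0.42, 0.43, 0.41, 0.1, 0.08, 0.06, 0.13, 0.13, 0.11, 0.02, 0.06, 0.11, 0.11]
0.6 [0.1, 0.1, 0.42, 0.42, 0.42, 0.42, 0.1, 0.08, 0.08, 0.01, 0.15, 0.15, 0.15, 0.06, 0.11, 0.12]
0.65 [0.08, None, 0.42, 0.42, 0.42, 0.41, 0.32, 0.08, 0.08, 0.01, 0.15, 0.15, 0.15, 0.09, 0.09, 0.09]
0.7 [None, None, 0.39, 0.39, 0.38, 0.34, 0.34, 0.27, 0.25, 0.07, 0.01, 0.07, 0.07, 0.07, 0.06, 0.08]
```

View pics/t1.png

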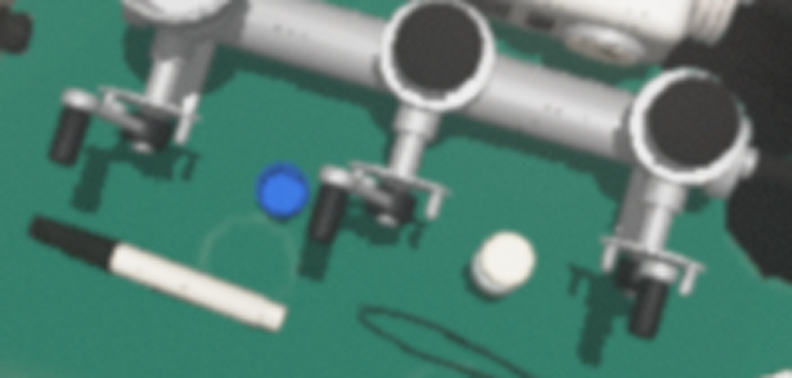

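Taking manifold y' ≈ (0.284, 0.959), yaw −16.5°, the places work out as:

- **Right place:** its lever is upright (y'≈+3 mm), so this is the open one.
- **Middle place:** lever shut, so this is the spare.
- **Left place:** lever shut, and it carries the funnel.

The tool's y axis is already aligned with y' within 1°. I'll lift the arm and go round in front of the microscope.

Emit:
step_arm([
  {"fingers":1,"dx":0,"dy":0,"dz":-0.06},
  {"fingers":1,"dx":0,"dy":0,"dz":-0.12},
  {"fingers":1,"dx":-0.02,"dy":-0.03,"dz":-0.17},
  {"fingers":1,"dx":-0.055,"dy":-0.08,"dz":-0.17},
  {"fingers":1,"dx":-0.09,"dy":-0.13,"dz":-0.17},
  {"fingers":1,"dx":-0.125,"dy":-0.18,"dz":-0.17},
  {"fingers":1,"dx":-0.16,"dy":-0.23,"dz":-0.17},
  {"fingers":1,"dx":-0.195,"dy":-0.28,"dz":-0.17},
])

```text
invalid input
```

Emit:
step_arm([
  {"fingers":1.0,"dx":0.0,"dy":0.0,"dz":-0.06,"roll":0.0},
  {"fingers":1.0,"dx":0.0,"dy":0.0,"dz":-0.12,"roll":0.0},
  {"fingers":1.0,"dx":-0.02,"dy":-0.03,"dz":-0.17,"roll":0.0},
  {"fingers":1.0,"dx":-0.055,"dy":-0.08,"dz":-0.17,"roll":0.0},
  {"fingers":1.0,"dx":-0.09,"dy":-0.13,"dz":-0.17,"roll":0.0},
  {"fingers":1.0,"dx":-0.125,"dy":-0.18,"dz":-0.17,"roll":0.0},
  {"fingers":1.0,"dx":-0.16,"dy":-0.23,"dz":-0.17,"roll":0.0},
  {"fingers":1.0,"dx":-0.195,"dy":-0.28,"dz":-0.17,"roll":0.0},
], squeeze=20)

```text
time: 1.1
tool_pos: [0.2937, 0.3264, 0.4008]
tcp_rot: [0.423, 3.113, -0.001]
wrist_force: [0.8, -0.2, -1.0]
width: -0.001
grip_force: 0.0
```

Emit:
step_arm([
  {"fingers":1.0,"dx":-0.03,"dy":-0.05,"dz":0.0,"roll":0.0},
  {"fingers":1.0,"dx":-0.06,"dy":-0.1,"dz":0.0,"roll":0.0},
  {"fingers":1.0,"dx":-0.09,"dy":-0.15,"dz":0.0,"roll":0.0},
  {"fingers":1.0,"dx":-0.12,"dy":-0.2,"dz":0.0,"roll":0.0},
  {"fingers":1.0,"dx":-0.15,"dy":-0.25,"dz":0.0,"roll":0.0},
  {"fingers":1.0,"dx":-0.18,"dy":-0.29,"dz":0.0,"roll":0.0},
  {"fingers":1.0,"dx":-0.2,"dy":-0.34,"dz":0.0,"roll":0.0},
  {"fingers":1.0,"dx":-0.22,"dy":-0.39,"dz":0.0,"roll":0.0},
], squeeze=20)

```text
time: 2.1
tool_pos: [0.401, -0.1079, 0.4009]
tcp_rot: [-0.424, -3.113, -0.0]
wrist_force: [1.3, 0.3, 0.6]
width: 0.001
grip_force: 0.0
```

Emit:
step_arm([
  {"fingers":1.0,"dx":-0.02,"dy":-0.05,"dz":0.0,"roll":0.0},
  {"fingers":1.0,"dx":-0.04,"dy":-0.1,"dz":0.0,"roll":0.0},
  {"fingers":1.0,"dx":-0.06,"dy":-0.15,"dz":0.0,"roll":0.0},
  {"fingers":1.0,"dx":-0.08,"dy":-0.2,"dz":0.03,"roll":0.0},
  {"fingers":1.0,"dx":-0.109,"dy":-0.245,"dz":0.06,"roll":0.0},
  {"fingers":1.0,"dx":-0.109,"dy":-0.249,"dz":0.12,"roll":0.0},
  {"fingers":1.0,"dx":-0.109,"dy":-0.249,"dz":0.18,"roll":0.0},
  {"fingers":1.0,"dx":-0.109,"dy":-0.249,"dz":0.22,"roll":0.0},
], squeeze=20)

```text
time: 3.1
tool_pos: [0.4378, -0.374, 0.177]
tcp_rot: [-0.424, -3.108, -0.005]
wrist_force: [0.9, -0.1, 0.5]
width: -0.0
grip_force: 0.0
```

```bash
python3 - <<'E'
from h import *
print(read_state()["tool_pos"])
p,d=read_camera("top");q,_=read_camera("side")
cv2.imwrite("pics/a.png",np.hstack([cv2.resize(p[150:350,280:480],(400,400)),cv2.resize(q[150:350,250:450],(400,400))]))
E
```

```text
[ 0.43781528 -0.37403641  0.17697567]
```

View pics/a.png

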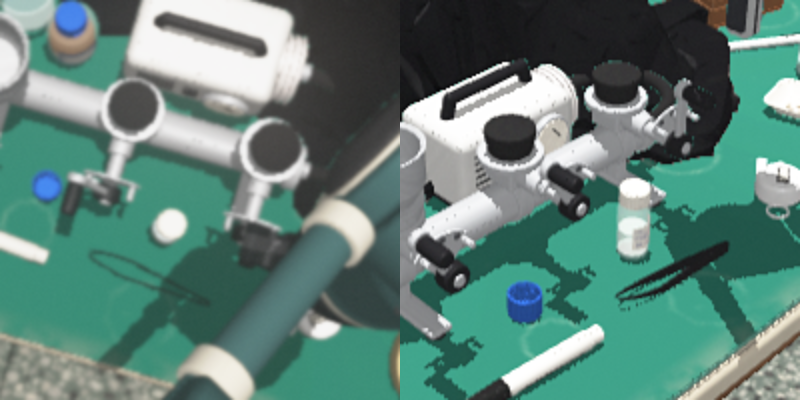

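```bash
python3 - <<'E'
from h import *
ex=np.array([.959,-.284,0]);ey=np.array([.284,.959,0])
c=calibration("side");K=c["intrinsics"];W=c["world_to_cam"]
def pr(X):
    X=W[:3,:3]@X+W[:3,3];return (K@np.array([X[0],-X[1],-X[2]])/-X[2])[:2].round(0)
for n,o in(("R",(.540,-.365,0)),("M",(.573,-.249,0))):
  for a in(.52,0,-.52):
    b=np.array(o)+ey*.052*np.sin(a)+np.array([0,0,.072+.052*np.cos(a)])
    print(n,a,pr(b-.102*ex),pr(b-.075*ex), "in crop",(pr(b-.102*ex)-[250,150])*2+[400,0])
p,_=read_camera("side");cv2.imwrite("pics/s2.png",cv2.resize(p[170:270,320:420],(600,600),interpolation=cv2.INTER_CUBIC))
E
```

```text
R 0.52 [394. 211.] [381. 204.] in crop [688. 122.]
R 0 [405. 201.] [392. 194.] in crop [710. 102.]
R -0.52 [416. 199.] [403. 192.] in crop [732.  98.]
M 0.52 [338. 243.] [325. 235.] in crop [576. 186.]
M 0 [351. 231.] [338. 224.] in crop [602. 162.]
M -0.52 [363. 229.] [350. 221.] in crop [626. 158.]
```

View pics/s2.png

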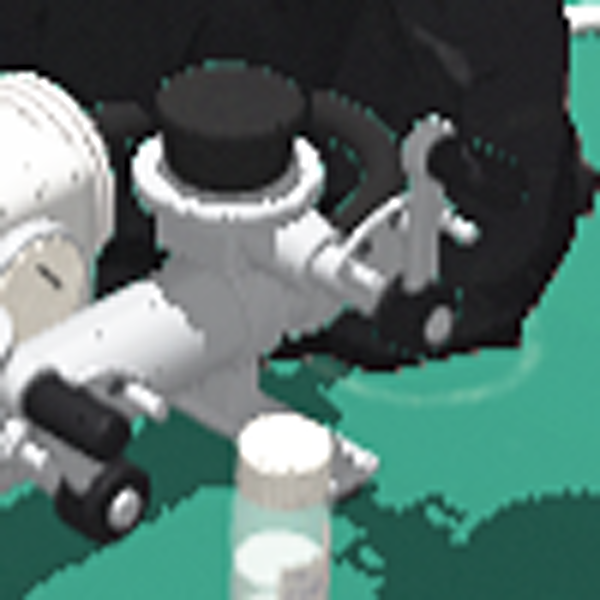

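The side view confirms the right lever is upright: blade at (425,200), knob starting at (440,155), which matches the projection. I'll descend beside it and push left.

Emit:
step_arm([
  {"fingers":1.0,"dx":0.0,"dy":0.0,"dz":0.04,"roll":0.0},
  {"fingers":1.0,"dx":0.0,"dy":0.0,"dz":0.072,"roll":0.0},
  {"fingers":1.0,"dx":0.0,"dy":0.0,"dz":0.072,"roll":0.0},
  {"fingers":1.0,"dx":0.0,"dy":0.008,"dz":0.072,"roll":0.0},
  {"fingers":1.0,"dx":0.0,"dy":0.016,"dz":0.072,"roll":0.0},
  {"fingers":1.0,"dx":0.0,"dy":0.022,"dz":0.072,"roll":0.0},
  {"fingers":1.0,"dx":0.0,"dy":0.026,"dz":0.072,"roll":0.0},
  {"fingers":1.0,"dx":0.0,"dy":0.026,"dz":0.072,"roll":0.0},
], squeeze=20)

```text
time: 4.25
tool_pos: [0.447, -0.3502, 0.1099]
tcp_rot: [0.423, 3.112, -0.001]
wrist_force: [0.1, -1.1, 0.9]
width: 0.0
grip_force: 1.0
```

Emit:
step_arm([
  {"fingers":1.0,"dx":0.0,"dy":0.003,"dz":0.0,"roll":0.0},
  {"fingers":1.0,"dx":0.0,"dy":0.006,"dz":0.0,"roll":0.0},
  {"fingers":1.0,"dx":0.0,"dy":0.008,"dz":0.0,"roll":0.0},
], squeeze=20)

```text
time: 4.62
tool_pos: [0.4482, -0.3415, 0.1085]
tcp_rot: [-0.424, -3.111, -0.003]
wrist_force: [0.1, 0.3, -0.3]
width: 0.002
grip_force: 0.0
```

```bash
python3 - <<'E'
from h import *
p,_=read_camera("side");cv2.imwrite("pics/s3.png",cv2.resize(p[150:270,320:440],(600,600),interpolation=cv2.INTER_CUBIC))
E
```

```text
(no output)
```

View pics/s3.png

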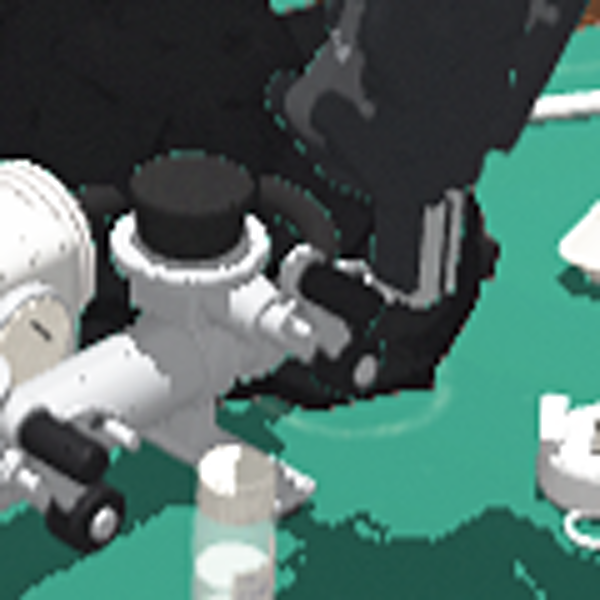

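Lever is now leaning left: the knob sits at about px (389,208), the shut position, and the force is zero, so it snapped in. I'll withdraw and check the clearance by the microscope.

Emit:
step_arm([
  {"fingers":1.0,"dx":0.0,"dy":-0.015,"dz":0.0,"roll":0.0},
  {"fingers":1.0,"dx":0.0,"dy":-0.015,"dz":-0.06,"roll":0.0},
  {"fingers":1.0,"dx":0.0,"dy":-0.015,"dz":-0.12,"roll":0.0},
  {"fingers":1.0,"dx":0.0,"dy":0.045,"dz":-0.14,"roll":0.0},
  {"fingers":1.0,"dx":-0.001,"dy":0.1,"dz":-0.14,"roll":0.0},
  {"fingers":1.0,"dx":-0.003,"dy":0.15,"dz":-0.14,"roll":0.0},
  {"fingers":1.0,"dx":-0.004,"dy":0.18,"dz":-0.14,"roll":0.0},
  {"fingers":1.0,"dx":-0.004,"dy":0.18,"dz":-0.14,"roll":0.0},
], squeeze=20)

```text
time: 5.68
tool_pos: [0.5012, -0.1692, 0.2494]
tcp_rot: [0.42, 3.113, -0.0]
wrist_force: [-0.7, -0.7, -0.5]
width: 0.002
grip_force: 0.0
```

```bash
python3 - <<'E'
from h import *
z=np.load("top0.npz");P=pts("top",z["d"]);z2=np.load("side0.npz");P2=pts("side",z2["d"])
for n,Q in(("top",P),("side",P2)):
  for x in np.arange(.4,.72,.04):
    q=Q[(abs(Q[...,0]-x)<.02)&(Q[...,2]>.16)&(Q[...,2]<.6)&(Q[...,1]>-.09)]
    print(n,round(x,2),q[:,1].min().round(3) if len(q) else None, q[q[:,1].argmin(),2].round(3) if len(q) else "")
p,_=read_camera("top");q,_=read_camera("side")
cv2.imwrite("pics/b.png",np.hstack([cv2.resize(p[190:300,330:440],(400,400)),cv2.resize(q[170:270,340:440],(400,400))]))
E
```

```text
top 0.4 None 
top 0.44 None 
top 0.48 0.073 0.416
top 0.52 0.067 0.407
top 0.56 0.055 0.389
top 0.6 0.048 0.393
top 0.64 0.018 0.29
top 0.68 -0.022 0.247
side 0.4 None 
side 0.44 None 
side 0.48 0.073 0.412
side 0.52 0.076 0.41
side 0.56 0.06 0.354
side 0.6 0.054 0.409
side 0.64 0.021 0.31
side 0.68 -0.018 0.253
```

View pics/b.png

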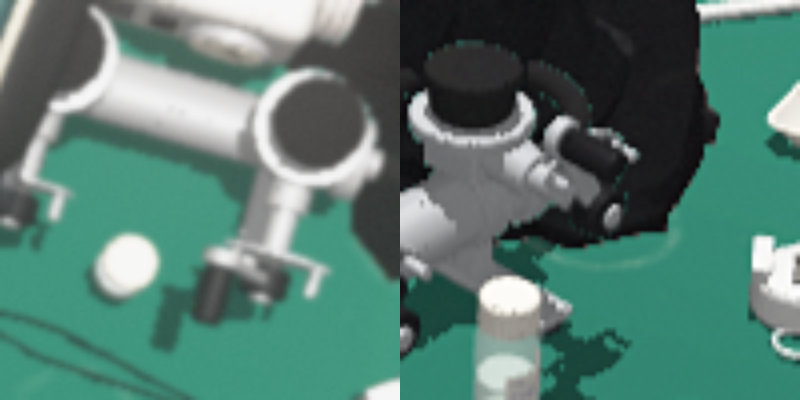

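The right lever is shut, like the others. The microscope leaves about 5 cm of clearance. Next I'll go to the left of the funnel's knob and descend.

Emit:
step_arm([
  {"fingers":1.0,"dx":-0.001,"dy":0.05,"dz":0.0,"roll":0.0},
  {"fingers":1.0,"dx":-0.002,"dy":0.1,"dz":0.0,"roll":0.0},
  {"fingers":1.0,"dx":-0.002,"dy":0.126,"dz":0.0,"roll":0.0},
  {"fingers":1.0,"dx":-0.002,"dy":0.126,"dz":0.02,"roll":0.0},
  {"fingers":1.0,"dx":-0.002,"dy":0.126,"dz":0.06,"roll":0.0},
  {"fingers":1.0,"dx":-0.002,"dy":0.126,"dz":0.1,"roll":0.0},
  {"fingers":1.0,"dx":-0.002,"dy":0.126,"dz":0.14,"roll":0.0},
  {"fingers":1.0,"dx":-0.002,"dy":0.126,"dz":0.14,"roll":0.0},
], squeeze=20)

```text
time: 6.78
tool_pos: [0.5318, -0.0507, 0.1045]
tcp_rot: [-0.426, -3.103, 0.001]
wrist_force: [0.4, 0.9, 0.1]
width: -0.001
grip_force: 0.0
```

Emit:
step_arm([
  {"fingers":1.0,"dx":0.0,"dy":-0.006,"dz":0.0,"roll":0.0},
  {"fingers":1.0,"dx":0.0,"dy":-0.012,"dz":0.0,"roll":0.0},
  {"fingers":1.0,"dx":0.0,"dy":-0.018,"dz":0.0,"roll":0.0},
  {"fingers":1.0,"dx":0.0,"dy":-0.024,"dz":0.0,"roll":0.0},
  {"fingers":1.0,"dx":0.0,"dy":-0.03,"dz":0.0,"roll":0.0},
  {"fingers":1.0,"dx":0.0,"dy":-0.036,"dz":0.0,"roll":0.0},
  {"fingers":1.0,"dx":0.0,"dy":-0.042,"dz":0.0,"roll":0.0},
  {"fingers":1.0,"dx":0.0,"dy":-0.042,"dz":0.0,"roll":0.0},
], squeeze=20)

```text
time: 7.78
tool_pos: [0.5248, -0.0903, 0.1094]
tcp_rot: [0.425, 3.113, -0.001]
wrist_force: [0.4, 0.4, -0.5]
width: -0.004
grip_force: 0.0
```

Emit:
step_arm([
  {"fingers":1.0,"dx":0.0,"dy":-0.004,"dz":0.0,"roll":0.0},
  {"fingers":1.0,"dx":0.0,"dy":-0.008,"dz":0.0,"roll":0.0},
  {"fingers":1.0,"dx":0.0,"dy":-0.012,"dz":0.0,"roll":0.0},
  {"fingers":1.0,"dx":0.0,"dy":-0.014,"dz":0.0,"roll":0.0},
], squeeze=20)

```text
time: 8.28
tool_pos: [0.5209, -0.1037, 0.1088]
tcp_rot: [-0.424, -3.112, 0.001]
wrist_force: [0.2, 0.5, -0.1]
width: -0.002
grip_force: 0.2
```

```bash
python3 - <<'E'
from h import *
q,_=read_camera("side")
cv2.imwrite("pics/c.png",cv2.resize(q[200:330,210:340],(600,600)))
E
```

```text
(no output)
```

View pics/c.png

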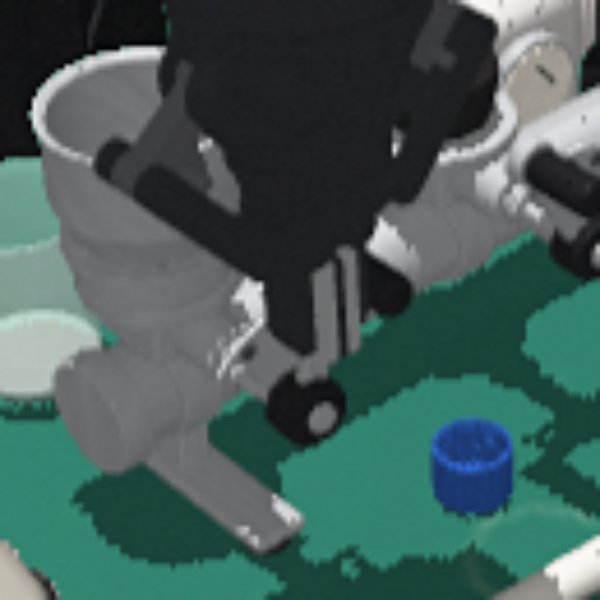

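The knob end shows right of the finger at (385,285), with zero force. I'll back off to the left and up, retreat towards the robot, and check.

Emit:
step_arm([
  {"fingers":1.0,"dx":0.0,"dy":0.015,"dz":0.0,"roll":0.0},
  {"fingers":1.0,"dx":0.0,"dy":0.015,"dz":-0.05,"roll":0.0},
  {"fingers":1.0,"dx":0.0,"dy":0.015,"dz":-0.11,"roll":0.0},
  {"fingers":1.0,"dx":0.03,"dy":0.015,"dz":-0.15,"roll":0.0},
  {"fingers":1.0,"dx":0.08,"dy":0.015,"dz":-0.15,"roll":0.0},
  {"fingers":1.0,"dx":0.12,"dy":0.015,"dz":-0.15,"roll":0.0},
  {"fingers":1.0,"dx":0.12,"dy":0.015,"dz":-0.15,"roll":0.0},
], squeeze=20)

```text
time: 9.2
tool_pos: [0.408, -0.0556, 0.2594]
tcp_rot: [0.423, 3.112, -0.0]
wrist_force: [0.5, 0.1, -0.1]
width: -0.001
grip_force: 0.0
```

```bash
python3 - <<'E'
from h import *
p,_=read_camera("top");q,_=read_camera("side")
cv2.imwrite("pics/d.png",np.hstack([cv2.resize(p[140:300,230:440],(400,305)),cv2.resize(q[180:330,200:397],(400,305))]))
E
```

```text
(no output)
```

View pics/d.png

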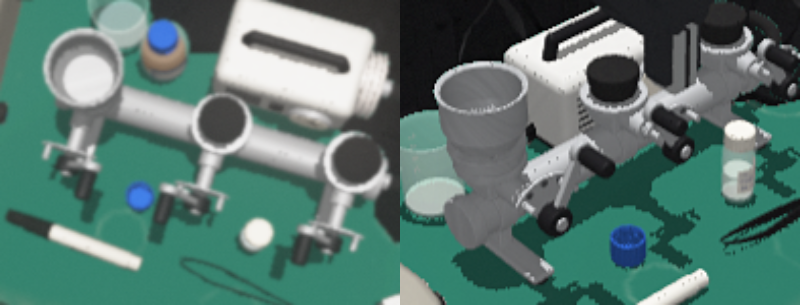

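The funnel lever now leans right (blade about (572,175), knob about (598,160) in the side crop). The other two are shut and the bystanders are unmoved. I'll check the angle numerically.

```bash
python3 - <<'E'
from h import *
p,d=read_camera("top");P=pts("top",d);hsv=cv2.cvtColor(p,cv2.COLOR_BGR2HSV)
F=np.array([[.6085,-.1336],[.573,-.249],[.540,-.365]])
m=((hsv[...,2]<75)&(P[...,2]>.106)&(P[...,2]<.14)).astype(np.uint8);m[:,:225]=0;m[:212]=0;m[300:]=0;m[:,430:]=0
n,l,s,ce=cv2.connectedComponentsWithStats(m)
for i in range(1,n):
  if s[i,4]>20:
    g=np.median(P[l==i],0);r=g[:2]-F
    print(s[i],g.round(3),[(r@[.959,-.284]).round(3),(r@[.284,.959]).round(3)])
E
```

```text
[340 212  13   2  22] [ 0.557 -0.25   0.11 ] [array([-0.016, -0.015, -0.016]), array([-0.126, -0.005,  0.116])]
[406 213  24  23 425] [ 0.541 -0.365  0.111] [array([0.001, 0.002, 0.001]), array([-0.241, -0.121, -0.   ])]
[269 229  11  16 110] [ 0.515 -0.135  0.124] [array([-0.089, -0.088, -0.089]), array([-0.028,  0.092,  0.213])]
[311 242  10  16  95] [ 0.495 -0.202  0.124] [array([-0.089, -0.088, -0.089]), array([-0.098,  0.023,  0.143])]
[383 263  11  16 105] [ 0.462 -0.314  0.123] [array([-0.089, -0.088, -0.089]), array([-0.215, -0.094,  0.026])]
```

Funnel knob at −28 mm (full suction), spare at +23 mm and open at +26 mm (both shut). All as asked, so I'm handing it in.

```bash
python3 -c "from workcell import *;print(finish_job())"
```

```text
the job is handed in; nothing more can be done
None
```

The job is handed in: I pushed the leaking right-hand lever shut first, then the funnel's lever to full suction; the spare lever is still shut, nothing else looks moved, and the hand is clear.

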